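# Edge the oblong cover out over the shelf edge

### The job

Three bare aluminium covers lie flat on the low shelf on the garage bench, too wide to pick up from above. Slide the oblong one straight out over the far edge of the shelf (the long edge away from the robot) until about a third of its length sticks out, so that the mechanic across the bench can pinch it by its end. It must stay lying flat on the shelf, roughly square to the edge, and the square and the round cover must stay where they are.

Things in the scene. Friction and masses are not known exactly. Their poses are not given: they have to be found in the camera images.
- cover_oblong: the cover to move: bare aluminium rectangular plate, 160 long (its x axis) by 105 wide (y) by 10 mm thick, about 0.45 kg, a small dark screw hole mark in each corner. Lies loose and flat on the shelf, one short end towards the far edge. Origin at the centre of its underside, z up. The deck on its robot side is free back to the shelf's near edge.
- cover_square: bystander to leave alone: square aluminium plate 105 x 105 x 10 mm, loose on the shelf beside the others. Origin at the centre of its underside.
- cover_round: bystander to leave alone: round aluminium plate, diameter 115 mm, 10 mm thick, loose on the shelf beside the others. Origin at the centre of its underside.
- shelf_edge (a point): midpoint of the shelf's far top edge, at deck height. x points level out over the edge, away from the robot; y runs along the edge; z up. Shelf: fixed, flat plywood deck without rim, 270 mm deep (x) by 640 long (y), 100 mm above the bench. A tape roll and a steel socket, under 40 mm high, stand at the deck's two ends, outside the covers.
Things that resemble listed ones, but are neither listed nor needed, are in the scene too. Leave any orange look-alike of the cover_oblong alone.

How it is judged:
By the outcome, as a careful person would: the job done as asked, in the order asked, and still so for the second after the job is handed in, with the robot touching nothing.
It also fails if it takes over 32 s, if anything falls off the work surface, if the arm or the gripper's body presses on something with over 40 N, if the wrist force passes 120 N, or if a joint passes its speed limit or range.

### The arm

A 7-joint arm with a two-finger parallel gripper is mounted at the origin on the work surface. World frame = base frame: x ahead of the robot, y to its left, z up, the work surface at z = 0. Lengths are in mm, angles in rad, forces in N, time in s.
With the tool pointing down it reaches from about 400 to 850 mm from the base axis. Payload 10.4 kg.
Tool frame: the origin (TCP) lies at the very end of the fingers, on their centre line; the grasp point (between the pads) lies 19 mm behind it (manip.tcp_to_grasp is the distance from the TCP to the grasp point, in mm); z points along the fingers, y is the direction in which the jaws open and shut (so a half turn about z gives the same grasp; the last joint's range is limited). The gripper opens to 85 mm and grips with 20 to 120 N. Pads are 22 mm wide; open, the fingers measure 114 mm over their backs; the gripper's body (76 mm by 85 mm) begins 54 mm behind the grasp point. The pads swing forward as they close: fully open they stand 13 mm farther back than shut.
Start: joints at [1.31, 0.332, -0.065, 1.46, 0.022, 1.35, -0.088], TCP at [147.249, -607.428, 231.338] pointing down, gripper open.
Joint ranges: [-2.6, 2.6], [-0.5, 2.12], [-1.47, 1.34], [0.16, 2.42], [-1.27, 4.41], [0.06, 2.06], [-2.6, 2.6]. Speed limits (rad/s): [2.22, 2.22, 2.79, 2.79, 3.14, 3.14, 3.14].

### API

Orientations are given as a unit quaternion [x, y, z, w].
In Python, from workcell import manip gives the robot as it stands. Calls block until the motion is done:
- manip.move_ptp(position, orientation): joint-space move of the TCP to a pose.
- manip.move_linear(position, rot=None, feed=150, stop_force=None): straight line of the TCP; rot=None keeps the orientation; feed is the mean speed in mm/s. With stop_force (N) it stops when the force on the tool has changed by that much, and returns True; else False.
- manip.move_joints(angles): joint-space move.
- manip.set_gripper(opening): opening from 0.0 (shut) to 1.0 (fully open); the grip force is fixed at half the most; returns when the fingers have stopped.
- manip.wait(seconds).
- manip.ik(position, orientation): joint angles nearest the present ones, or None.
- manip.grab_frame(name): name is "scene" or "top"; returns (picture, depth): 384x512x3 uint8, red, green, blue; 384x512 float32, mm along the optical axis (not along the pixel's ray), 0 where there is no reading.
- manip.camera_model(name): a dict with "K" (3x3 intrinsics, pixels), "rvec" (rotation vector, rad) and "tvec" (3), from world to camera coordinates, as OpenCV has them. Camera axes: x right, y down, z forward; pixel columns grow to the right and rows downward; lengths in mm; the calibration is good to about 2 mm. A picture is of the moment at which its call begins. camera_model takes no time and is no camera call.
A pose or a line that the arm cannot do raises manip.MotionError and nothing moves.
- manip.job_done(): hands the job in, once; it reports no verdict.
Trained networks look in the newest picture that a camera, given by its name, has taken for a name from the list of things; names that differ only in an ending like _2 or _b are one class to them, and where a whole thing is asked for, a point or a joint stands for the part that bears it (a point fixed in the world has none). Each returns a list of dicts, best first, with "p" (0 to 1); they miss things now and then, are a little off and sometimes report something else, mostly with a low value. They report only what shows in the picture. A call takes as long as a camera call. They do not tell look-alikes from the thing itself.
- manip.boxes_of(camera, thing): "box" ([left, top, width, height] in pixels, round what is visible of it).
- manip.spot_point(camera, thing): "uv" ([column, row] in pixels: a listed point, or the origin of a listed thing).
Readings, each from a call of its own:
- manip.current_time(): time.
- manip.current_joint_pos(): joint angles.
- manip.current_qd(): joint speeds.
- manip.current_effort(): joint torques, N m.
- manip.current_tcp_pos(): TCP position.
- manip.current_eef_rot(): TCP orientation.
- manip.current_ft_force(): force on the tool from outside, world axes, zero at the start.
- manip.current_wrist_torque(): the same for the moment, N m.
- manip.current_opening(): opening from 0.0 (shut) to 1.0 (fully open).
Only numpy, scipy, OpenCV 4.12 (cv2) and the standard library are available. Lean on these libraries where they do the work, as an engineer would, in place of code of your own. Each camera call takes 0.05 s, during which the arm holds its last target.

## Working session

There is one attempt and no reset: what is moved stays moved. The work goes in short steps, each a Python script; the robot and the scene stay as the last script left them, time stands still between calls to the robot, and variables do not carry over. Pictures are saved under pics/ and viewed, and the job is handed in when it is done.

```bash
mkdir -p pics
cat > h.py <<'E'
import numpy as np, cv2
from workcell import manip
def cam(n):
    m=manip.camera_model(n); R=cv2.Rodrigues(np.array(m["rvec"],float))[0]
    return np.array(m["K"],float),R,np.array(m["tvec"],float).ravel()
def unproj(n,u,v,d):
    K,R,t=cam(n); p=np.linalg.inv(K)@np.array([u,v,1.])*d
    return R.T@(p-t)
def atz(n,u,v,z):
    K,R,t=cam(n); r=R.T@(np.linalg.inv(K)@np.array([u,v,1.])); c=-R.T@t
    return c+r*(z-c[2])/r[2]
def proj(n,p):
    K,R,t=cam(n); q=K@(R@np.array(p,float)+t); return q[:2]/q[2]
def save(name,img): cv2.imwrite("pics/"+name,cv2.cvtColor(img,cv2.COLOR_RGB2BGR))
E
python3 - <<'E'
from h import *
for c in ["top","scene"]:
    im,d=manip.grab_frame(c); save(c+"0.png",im); np.save(c+"0.npy",d); np.save(c+"0im.npy",im)
    for t in ["cover_oblong","cover_square","cover_round"]:
        print(c,t,manip.boxes_of(c,t))
    print(c,manip.spot_point(c,"cover_oblong"),manip.spot_point(c,"shelf_edge"))
print(manip.current_time(), manip.current_eef_rot())
E
```

```text
top cover_oblong [{'box': [259.4, 129.8, 41.2, 63.1], 'p': 0.96}, {'box': [113.6, 253.4, 65.8, 60.3], 'p': 0.92}, {'box': [347.3, 208.0, 57.9, 63.2], 'p': 0.59}, {'box': [193.5, 142.7, 44.3, 42.4], 'p': 0.45}]
top cover_square [{'box': [192.8, 143.9, 44.6, 41.3], 'p': 0.75}]
top cover_round [{'box': [139.0, 151.3, 40.6, 42.6], 'p': 0.67}]
top [{'uv': [280.5, 160.2], 'p': 0.98}, {'uv': [375.9, 239.3], 'p': 0.85}, {'uv': [149.5, 280.3], 'p': 0.77}] [{'uv': [213.7, 122.6], 'p': 0.73}]
scene cover_oblong [{'box': [202.5, 117.8, 48.3, 28.5], 'p': 0.95}, {'box': [178.2, 173.9, 69.1, 59.5], 'p': 0.89}, {'box': [368.8, 229.6, 56.0, 56.4], 'p': 0.85}]
scene cover_square [{'box': [220.4, 222.0, 57.7, 52.0], 'p': 0.61}]
scene cover_round [{'box': [275.7, 268.0, 51.1, 43.5], 'p': 0.79}]
scene [{'uv': [393.8, 254.9], 'p': 0.89}, {'uv': [209.5, 202.0], 'p': 0.81}, {'uv': [225.9, 131.8], 'p': 0.56}] [{'uv': [213.8, 273.1], 'p': 0.75}]
0.6 [9.92937630e-01 1.18637511e-01 6.33663176e-06 6.00755601e-05]
```

View pics/top0.png

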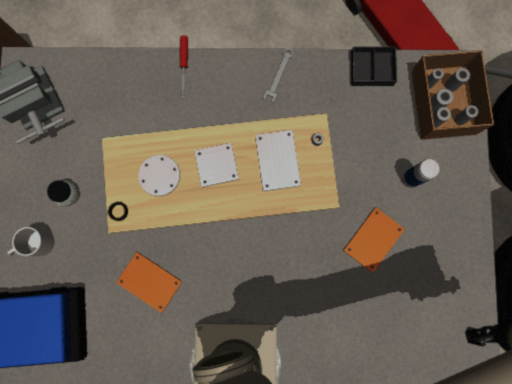

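View pics/scene0.png

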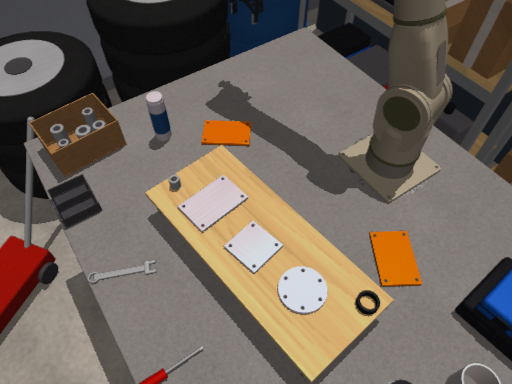

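Run:
```python
from h import *
im=np.load("top0im.npy"); save("crop0.png",cv2.resize(im[100:230,110:330],None,fx=3.6,fy=3.6,interpolation=cv2.INTER_CUBIC))
d=np.load("top0.npy")
for u,v in [(280,160),(215,165),(160,172),(280,205),(280,220),(280,250)]:
    print(u,v,unproj("top",u,v,d[v,u]).round(1))
print(atz("top",213.7,122.6,100), atz("top",280.5,160.2,100))
```

```text
280 160 [ 571.  -120.9  110.3]
215 165 [554.9  59.1 110.6]
160 172 [533.8 211.3 109.5]
280 205 [ 446.4 -121.9  102.4]
280 220 [ 4.135e+02 -1.262e+02 -3.000e-01]
280 250 [ 325.3 -126.6    2.9]
[679.06093239  66.81933736 100.        ] [ 572.63798108 -122.67968944  100.        ]
```

The top view shows these candidates for the oblong cover: a bare rectangle at (280,160), orange look-alikes at (150,281) and (375,239), and the square cover at (216,165). By the description I choose (280,160), and I'll check it in a crop and fit the geometry.

```bash
cat >> h.py <<'E'
def topfit(im,d,verbose=True):
    hsv=cv2.cvtColor(im,cv2.COLOR_RGB2HSV)
    K,R,t=cam("top"); H,W=d.shape
    uu,vv=np.meshgrid(np.arange(W),np.arange(H))
    P=np.stack([uu*d,vv*d,d],-1)@np.linalg.inv(K).T
    P=(P-t)@R
    roi=np.zeros((H,W),bool); roi[80:240,95:350]=True
    deck=((P[...,2]>85)&(P[...,2]<150)&roi).astype(np.uint8)
    plate=((hsv[...,1]<40)&(hsv[...,2]>130)&roi&(deck>0)).astype(np.uint8)
    plate=cv2.morphologyEx(plate,cv2.MORPH_CLOSE,np.ones((5,5)))
    out={}
    def rect(m,z):
        c=max(cv2.findContours(m,cv2.RETR_EXTERNAL,cv2.CHAIN_APPROX_NONE)[0],key=cv2.contourArea)
        w=np.array([atz("top",*p[0],z)[:2] for p in c],np.float32)
        return cv2.minAreaRect(w), cv2.boxPoints(cv2.minAreaRect(w))
    out['deck']=rect(cv2.morphologyEx(deck,cv2.MORPH_OPEN,np.ones((5,5))),100)
    n,l,s,c=cv2.connectedComponentsWithStats(plate)
    for i in range(1,n):
        if s[i,4]>500: out['p%d_%d'%tuple(c[i])]=rect((l==i).astype(np.uint8),110)
    return out
E
python3 - <<'E'
from h import *
im=np.load("top0im.npy");d=np.load("top0.npy")
for k,(r,b) in topfit(im,d).items(): print(k,np.round(r[0],1),np.round(r[1],1),round(r[2],2),b.round(1).tolist())
E
```

```text
deck [537.7  50.2] [270.9 639.3] 7.0 [[364.29998779296875, 350.8999938964844], [442.29998779296875, -283.6000061035156], [711.0999755859375, -250.60000610351562], [633.2000122070312, 383.8999938964844]]
p277_160 [ 571.7 -113.7] [160.2 104.7] 8.86 [[484.5, -74.30000305175781], [500.6000061035156, -177.6999969482422], [658.9000244140625, -153.10000610351562], [642.7000122070312, -49.599998474121094]]
p215_164 [556.6  56.7] [105.1 104. ] 12.57 [[493.8999938964844, 96.0], [516.5999755859375, -5.5], [619.2000122070312, 17.399999618530273], [596.5, 118.9000015258789]]
p158_175 [524.9 214.3] [112.3 111. ] 46.63 [[446.0, 211.6999969482422], [526.7000122070312, 135.39999389648438], [603.7999877929688, 217.0], [523.0999755859375, 293.29998779296875]]
```

View pics/crop0.png

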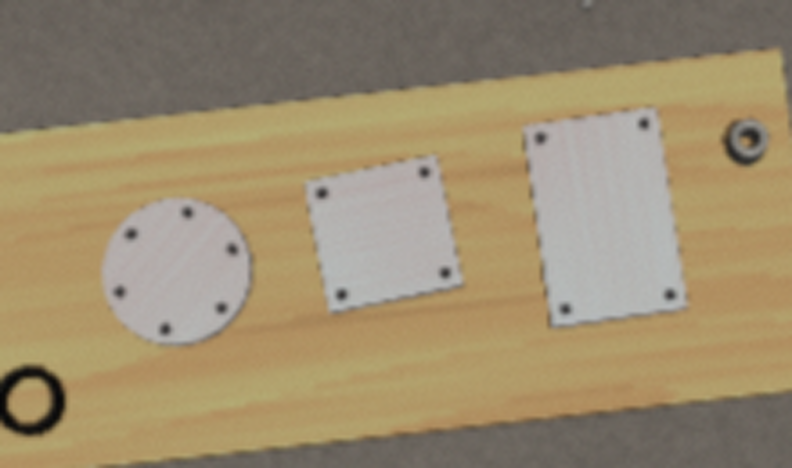

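The crop confirms the choice: a bare rectangular plate with four corner holes (crop corners ≈(525,125), (655,108), (685,305), (552,325)), and its fit gives 160x105 mm. I'll push its near end with the half-open fingers square to the deck axis, 7°, after finding the deck height by touch.

Run:
```python
from h import *
a=np.radians(7.0); e=np.array([np.cos(a),np.sin(a),0]); q=[np.cos(a/2),np.sin(a/2),0,0]
c=np.array([571.7,-113.7,0]); s=c-e*(80+11+20)
P=lambda z,k=0:(s+e*k+[0,0,z]).tolist()
manip.set_gripper(0.6)
manip.move_ptp(P(200),q)
manip.move_linear(P(125),feed=120)
f0=manip.current_ft_force()
hit=manip.move_linear(P(92),feed=20,stop_force=4)
print(hit,manip.current_tcp_pos(),manip.current_ft_force(),f0,manip.current_opening(),manip.current_time())
im,_=manip.grab_frame("scene"); save("touch.png",cv2.resize(im[100:320,120:400],None,fx=2.7,fy=2.7))
```

```text
True [ 461.49895744 -127.21678483   96.86007881] [-0.68950977 -0.11006132  6.66223094] [0.78733123 0.39183138 0.40148018] 0.5991040037838022 5.1417
```

View pics/touch.png

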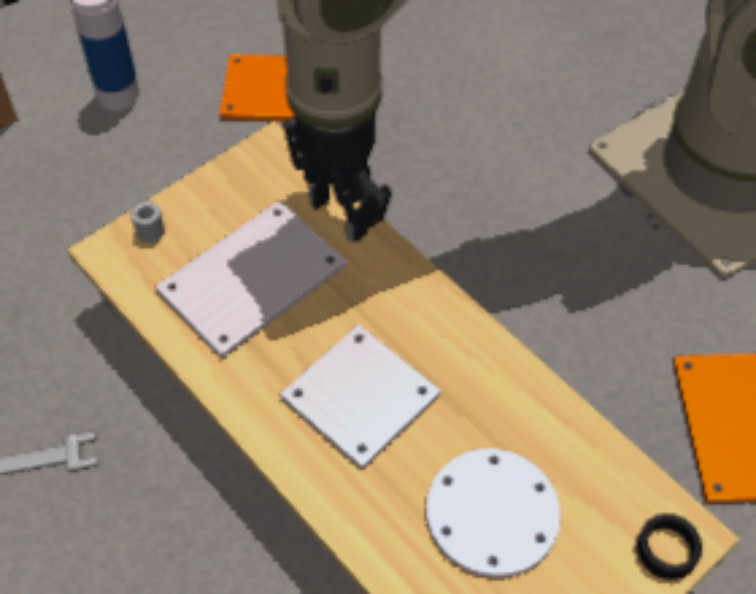

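The picture shows both fingertips on the deck behind the near end of the plate (tips at about (355,230) and (320,195) in the crop). Next I'll lift 2.5 mm and push, but not quite the full distance.

Run:
```python
from h import *
a=np.radians(7.0); e=np.array([np.cos(a),np.sin(a),0])
c=np.array([571.7,-113.7,0]); s=c-e*(80+11+20)
z=manip.current_tcp_pos()[2]+2.5
P=lambda z,k=0:(s+e*k+[0,0,z]).tolist()
manip.move_linear(P(z),feed=30)
hit=manip.move_linear(P(z,95),feed=40,stop_force=15)
print(hit,manip.current_tcp_pos(),manip.current_ft_force(),manip.current_time())
for n in ["scene","top"]:
    im,d=manip.grab_frame(n); save("push1_%s.png"%n,im); np.save(n+"1.npy",d); np.save(n+"1im.npy",im)
A=np.load("scene1im.npy")[100:320,120:400];B=np.load("top1im.npy")[80:300,100:380]
save("push1.png",cv2.resize(np.vstack([A,B]),None,fx=1.35,fy=1.35))
```

```text
False [ 555.81252339 -115.66975957   99.40913526] [-1.60639643 -0.3552407  -0.54408003] 7.9667
```

View pics/push1.png

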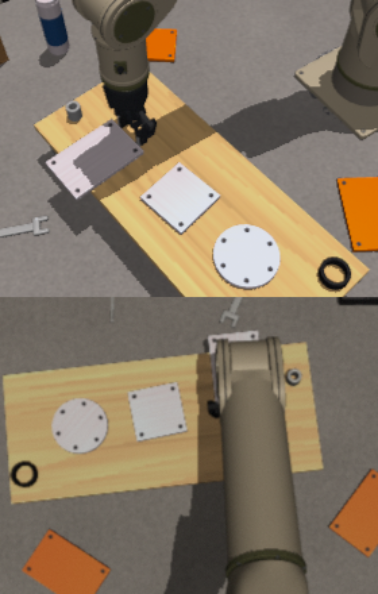

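The picture shows the plate sticking out over the far edge (scene half, tip around (45,160)–(78,198)), square to the edge, with the other covers untouched. I'll measure the overhang now.

Run:
```python
from h import *
a=np.radians(7.0); e=np.array([np.cos(a),np.sin(a)]); n=np.array([-e[1],e[0]]); D=np.array([537.7,50.2])
im=np.load("top1im.npy")
save("fr.png",cv2.resize(im[90:180,240:330],None,fx=6,fy=6,interpolation=cv2.INTER_CUBIC))
g=cv2.cvtColor(im,cv2.COLOR_RGB2GRAY).astype(np.float32)
# profiles along e at plate height, at lateral offsets
for l in np.arange(-215,-105,8):
    ks=np.arange(120,230,1.0)
    uv=np.array([proj("top",[*(D+e*k+n*l),110]) for k in ks],np.float32)
    pr=cv2.remap(g,uv[:,0][None],uv[:,1][None],cv2.INTER_LINEAR)[0]
    i=np.argmin(np.diff(cv2.blur(pr[None],(3,1))[0])); print(l,ks[i]-135.4,np.diff(pr)[i].round())
```

```text
-215 31.599999999999994 -18.0
-207 32.599999999999994 -17.0
-199 31.599999999999994 -12.0
-191 31.599999999999994 -15.0
-183 32.599999999999994 -15.0
-175 33.599999999999994 -13.0
-167 31.599999999999994 -15.0
-159 32.599999999999994 -16.0
-151 33.599999999999994 -15.0
-143 31.599999999999994 -14.0
-135 32.599999999999994 -17.0
-127 33.599999999999994 -14.0
-119 31.599999999999994 -9.0
-111 -2.4000000000000057 -12.0
```

View pics/fr.png

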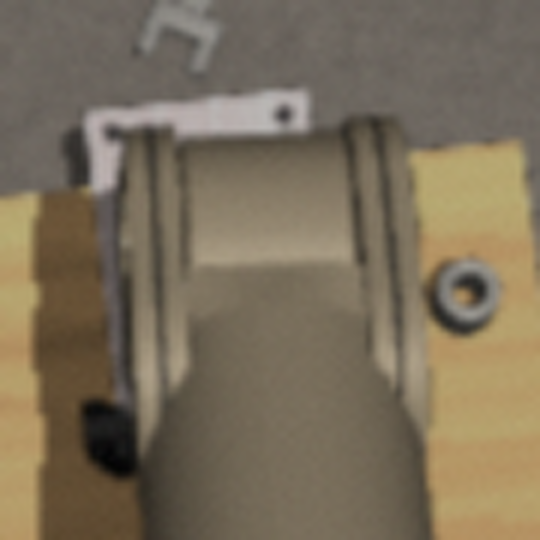

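The front edge overhangs 32.4 mm and is parallel to the shelf edge. I'll push 21 mm more, back off, lift and check with the view clear.

Run:
```python
from h import *
a=np.radians(7.0); e=np.array([np.cos(a),np.sin(a),0]); 
p=np.array(manip.current_tcp_pos())
manip.move_linear((p+e*21).tolist(),feed=30,stop_force=15)
p=p+e*21
manip.move_linear((p-e*30).tolist(),feed=60)
manip.move_linear((p-e*30+[0,0,110]).tolist(),feed=150)
manip.move_joints([1.31,0.332,-0.065,1.46,0.022,1.35,-0.088])
for n in ["scene","top"]:
    im,d=manip.grab_frame(n); np.save(n+"2.npy",d); np.save(n+"2im.npy",im); 
    save("end_%s.png"%n,cv2.resize(im,None,fx=1.5,fy=1.5))
im=np.load("top2im.npy");d=np.load("top2.npy")
R=topfit(im,d)
for k,(r,b) in R.items(): print(k,np.round(r[0],1),np.round(r[1],1),round(r[2],2))
D=np.array([537.7,50.2]); g=cv2.cvtColor(im,cv2.COLOR_RGB2GRAY).astype(np.float32); n=np.array([-e[1],e[0]])
for k,(r,b) in R.items():
    if k[0]=='p': print(k,[((np.array(x)-D)@e[:2]-135.4).round(1) for x in b])
print([ (unproj("top",u,v,d[v,u]).round(1)) for u,v in [(276,125),(275,140),(278,155)]])
print(manip.current_time())
```

```text
deck [566.6  53.7] [329.3 639.3] 7.03
p274_126 [ 667.1 -104.2] [161. 104.] 7.07
p215_164 [556.4  56.6] [104.9 104. ] 12.57
p158_175 [524.9 214.3] [112.3 111. ] 46.63
p274_126 [np.float64(-106.3), np.float64(-106.2), np.float64(54.8), np.float64(54.7)]
p215_164 [np.float64(-173.4), np.float64(-163.3), np.float64(-58.8), np.float64(-68.9)]
p158_175 [np.float64(-206.7), np.float64(-135.9), np.float64(-49.5), np.float64(-120.3)]
[array([ 671.5, -109.2,  107.9]), array([ 627. , -106.5,  113.3]), array([ 587.5, -115.6,   99.7])]
12.8083
```

View pics/end_top.png

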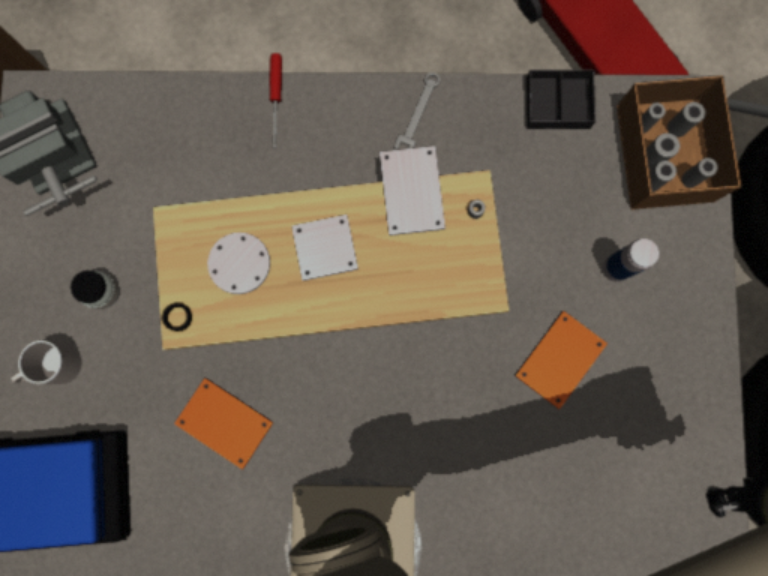

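The final view shows the oblong plate (pixels 380–443, 147–234) overhanging by about 54 mm, square to the edge (7.07° against 7.0°), flat, with the other two covers unmoved. I'll hand it in.

```bash
python3 -c "
from workcell import manip
print(manip.job_done())"
```

```text
the job is handed in; nothing more can be done
None
```

The oblong cover now sticks out about 54 mm over the far edge, a third of its 160 mm length. I pushed its near end with the half-open fingertips, just above the deck, in two strokes (about 75 mm and then 21 mm). Then I backed off and returned to the start pose.

Last checks, from the top camera:
- **Squareness:** the cover lies at 7.07°, the shelf at 7.0°.
- **Flatness:** it looks flat. Three single-point depth readings scattered between 100 and 113 mm where I expected about 110, so they neither confirm nor contradict it beyond about 10 mm.
- **Other covers:** the square cover's fitted position changed by 0.2 mm, which is within measurement noise. The round cover's did not change.
- **Forces and time:** the contact forces I read stayed under 7 N, and the robot clock stood at 12.8 s just before handing in.

No check failed. The job was handed in with the robot clear of everything; no verdict is reported.

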